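# Swap the dust cap of a spray bottle for its spray nozzle

### The job

Take the yellow dust cap off the blue bottle and stand it, open side down, well on the white coaster. Then take the white spray nozzle out of the tool stand and ease its thin tube down into the bottle's neck, never letting it drop in, until its collar sits fully home on the neck, with the orange snout pointing the same way as the red stripe on the bottle. Let go, keep the bottle standing on the shelf, and leave the coaster and all the other things where they are.

Things in the scene. Friction and masses are not known exactly. Their poses are not given: they have to be found in the camera images.
- bottle: Blue plastic bottle, loose, upright: box body 60 (x) x 50 (y) mm, 80 high; white round neck, 20 mm outer diameter, from 80 to 105 mm. The neck's bore is 11 mm wide and opens into the hollow body (inner floor at 4 mm). Origin: centre of its underside, z up. A red stripe, 10 mm wide, runs over the shoulder and down the +x face.
- bottle_mouth (a point): Centre of the bottle neck's rim, 105 mm above the bottle's underside; axes as the bottle's.
- cap: Yellow round slip-on dust cap, 29 mm diameter, 27 mm high, open below (inner diameter 23 mm, 22 mm deep), loose on the bottle's neck, which it hides; lifts straight off (22 mm of overlap). Origin: centre of its open underside (83 mm above the bottle's underside at the start), z up.
- coaster: White ceramic coaster, a loose disc of 100 mm diameter, 8 mm thick. Origin: centre of its underside.
- nozzle: White spray nozzle, loose, upright in a stand hole. Origin: centre of the collar's flat underside; z up, x to the snout. Below: clear stiff tube, 7 mm diameter, 78 long, end tapered. Above: round collar, 24 mm diameter, height 0-16; box head, height 16-46, 28 wide in y (flat sides to grip), x -15 to +19; orange snout, 12 mm diameter, x 19 to 31 at height 36.
- tube_end (a point): Lower end of the nozzle's tube, on its axis, 78 mm below the nozzle's origin.
- snout_tip (a point): Tip of the orange snout, 31 mm ahead of the nozzle's axis, 36 mm above its origin.
- stand: Black tool stand, fixed, 60 (its x) x 190 (its y) mm, top at 95 mm. Three holes 12 mm square in its top at y -60, 0 and +60 mm; nozzle, screwdriver and awl stand in them in any order, resting on the top. Origin: centre of its underside.
- screwdriver: Bystander in the stand: screwdriver with green handle, 24 mm diameter, standing 55 mm above the stand's top; origin at the handle's underside (on the stand's top), 70 mm steel shaft below it.
- awl: Bystander in the stand: as the screwdriver in size, with a brown wooden handle; origin alike.
- jar: Bystander: clear glass jar with steel lid, loose, 68 mm diameter, 85 mm high; origin centre of underside.
- tall_bottle: Bystander close to the blue bottle: round green bottle with black cap, loose, 48 mm diameter, 145 mm high; origin centre of underside.
- level: Bystander: small aluminium level, 200 (its x) x 22 x 40 mm high; origin centre of underside.
- spanner: Bystander: steel spanner lying flat, 170 mm long along its x; origin centre of underside.
- tape_roll: Bystander: yellow roll, a ring of 90 mm diameter lying flat, 24 mm high; origin centre of underside.
Not all that is in view belongs to the job. Of the things shaped like the nozzle, the white one is meant.

How it is judged:
By the outcome, as a careful person would: the job done as asked, in the order asked, and still so for the second after the job is handed in, with the robot touching nothing.
It also fails if it takes over 58 s, if anything falls off the work surface, if the arm or the gripper's body presses on something with over 40 N, if the wrist force passes 120 N, or if a joint passes its speed limit or range.

### The arm

A 6-joint arm with a two-finger parallel gripper is mounted at the origin on the work surface. World frame = base frame: x ahead of the robot, y to its left, z up, the work surface at z = 0. Lengths are in m, angles in rad, forces in N, time in s.
With the tool pointing down it reaches from about 0.3 to 0.775 m from the base axis. Payload 14.6 kg.
Tool frame: the origin (TCP) lies midway between the tips of the shut fingers; the grasp point (between the pads) lies 19 mm behind it (ctrl.pinch_z is the z of the grasp point in the tool frame, in m); z points along the fingers, y is the line along which they close (so a half turn about z gives the same grasp; the last joint's range is limited). The gripper opens to 94 mm and grips with 3 to 60 N. Pads are 16 mm wide; open, the fingers measure 119 mm over their backs; the gripper's body (75 mm by 177 mm) begins 78 mm behind the grasp point.
Start: joints at [1.073, 0.3, 1.521, -0, 1.321, -0.067], TCP at [0.23, 0.5, 0.205] pointing down, gripper open.
Joint ranges: [-3.03, 3.03], [-0.79, 2.21], [0.23, 2.52], [-1.04, 4.18], [0, 3.07], [-2.55, 2.55]. Speed limits (rad/s): [2.22, 2.22, 2.57, 3.14, 3.14, 3.14].

### API

Orientations are given as [roll, pitch, yaw] about the fixed x, y, z axes, in that order (R = Rz(yaw) Ry(pitch) Rx(roll)).
In Python, from station import ctrl, camera, ticket gives the robot as it stands. The module is installed in compiled form; this text tells all that it offers.
- The arm moves only by the shell command python3 -m inch 'ROWS' [FORCE]. ROWS is text: rows parted by semicolons, each of 7 numbers parted by spaces: the opening, from -1 (shut) to 1 (fully open), then the shift along the tool's x, y, z in units of 0.03 m (1.0 is 0.03 m), then the turn, a rotation vector about the tool's x, y, z in units of 10 degrees (1.0 is 10 degrees). In form: grip dx dy dz rx ry rz; .... A call has 1 to 10 rows; each row shifts and turns the commanded pose from where the row before left it, along the tool's axes as they then stand; what a row does not reach is not made up. A row lasts 1/8 s, in which the tool goes at most 62.5 mm and 10.7 degrees, less where a joint would pass 70% of its speed; a pose out of reach is approached as far as the arm can. A call with a number of a shift or a turn outside -1 to 1 is refused whole. A call with a gripper value outside its range is refused whole. The fingers move at their own pace and stop on an object; FORCE is the grip in N (left out, the last holds). Time passes only in rows, so rows that do not move let the fingers close. It gives the time, the measured TCP pose, the force, the opening and the grip force at its end, in the units of the state.
- ctrl.get_obs(): the state, without advancing time (a new reading comes with each control period).
- camera(name): name is "scene" or "top" or "wrist"; returns a dict with "img" (480x640x3 uint8, blue, green, red), "range_z" (480x640 float32, m along the optical axis (not along the pixel's ray), 0 where there is no reading), "intrinsics" (3x3 intrinsics, pixels), "view" (4x4, takes a point from world to camera coordinates). Camera axes: x right, y down, z forward; pixel columns grow to the right and rows downward; lengths in m; the calibration is good to about 2 mm. A picture is of the moment at which its call begins.
- ticket.hand_in(): hands the job in; it is judged then, once.
The state is a dict: "time_s": time; "qpos": joint angles; "joint_vel": joint speeds; "tau": joint torques, N m; "ee_pos": TCP position; "eef_rot": TCP orientation; "force": force on the tool from outside, world axes, zero at the start; "moment": the same for the moment, N m; "grip_width": finger opening in m; "grip_force": force on a finger pad.
Only numpy, scipy, OpenCV 4.12 (cv2) and the standard library are available. Lean on these libraries where they do the work, as an engineer would, in place of code of your own. Each camera call takes 0.05 s, during which the arm holds its last target. There are 200 camera calls.

## Working session

There is one attempt and no reset: what is moved stays moved. The work goes in short steps, Python scripts to look and compute and a shell command to move; the robot and the scene stay as the last step left them, time stands still between calls to the robot, and variables do not carry over. Pictures are saved under pics/ and viewed, at most 10 in all, crops included, and the job is handed in when it is done.

```bash
mkdir -p pics
python3 - <<'E'
from station import ctrl,camera
import cv2,numpy as np
o=ctrl.get_obs();print({k:np.round(v,3) for k,v in o.items()},ctrl.pinch_z)
for n in("scene","top"):
    c=camera(n);cv2.imwrite(f"pics/{n}0.png",c["img"]);np.savez(f"{n}0.npz",**c);print(c["intrinsics"].round(1).tolist(),c["view"].round(3).tolist())
E
```

```text
{'time_s': np.float64(0.0), 'qpos': array([ 1.073,  0.3  ,  1.522, -0.   ,  1.321, -0.067]), 'joint_vel': array([ 0.001, -0.   , -0.002, -0.001, -0.001, -0.   ]), 'tau': array([-3.0000e-03, -5.3182e+01, -3.5273e+01,  7.1000e-02,  2.5000e-02,
       -0.0000e+00]), 'ee_pos': array([0.23 , 0.5  , 0.205]), 'eef_rot': array([-3.14 , -0.   ,  2.711]), 'force': array([-0.182, -0.264, -0.453]), 'moment': array([ 0.003, -0.036,  0.008]), 'grip_force': np.float64(0.0), 'grip_width': np.float64(0.094)} -0.0188
[[567.1, 0.0, 317.0], [0.0, 567.1, 245.0], [0.0, 0.0, 1.0]] [[-0.707, 0.708, -0.002, 0.405], [0.406, 0.403, -0.82, -0.167], [-0.58, -0.58, -0.572, 1.428], [0.0, 0.0, 0.0, 1.0]]
[[476.2, 0.0, 327.0], [0.0, 476.2, 232.9], [0.0, 0.0, 1.0]] [[-0.169, -0.986, -0.004, 0.086], [-0.964, 0.166, -0.207, 0.569], [0.205, -0.032, -0.978, 1.063], [0.0, 0.0, 0.0, 1.0]]
```

View pics/scene0.png

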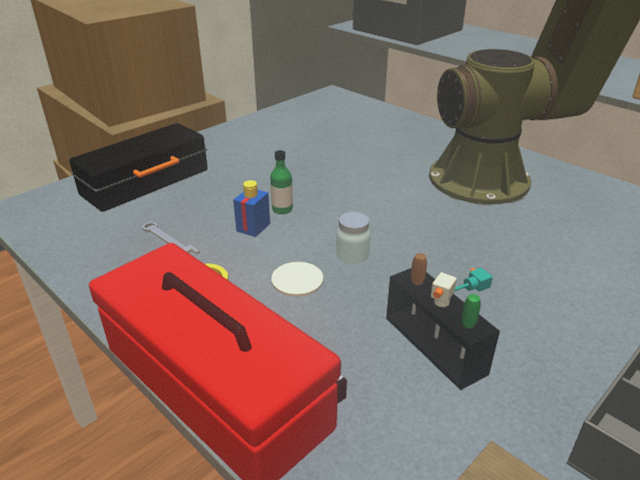

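View pics/top0.png

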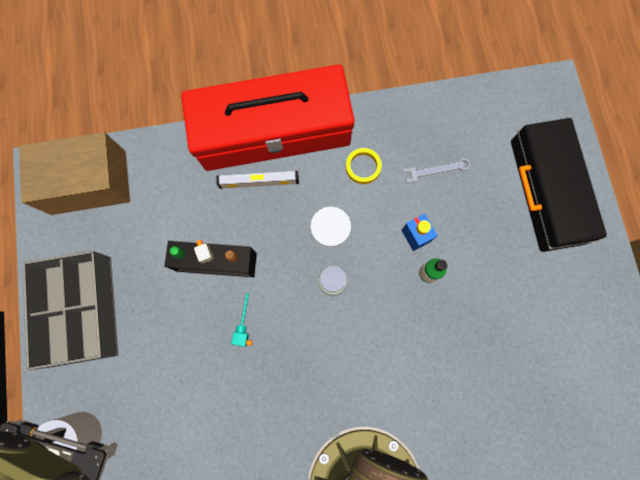

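The scene view shows the yellow cap on the blue bottle at (250,187), with the green bottle beside it at (281,185). The white nozzle at (444,289) stands between the brown awl (419,268) and the green screwdriver (471,310). In the top view these are: cap (424,227), red stripe (417,221), coaster (331,226), nozzle (203,252).

Candidates in the top view:
- **Nozzle:** white one (203,252), teal one lying on the table (240,335). I choose the white.
- **Cap:** yellow cap (424,227), yellow roll (363,165). I choose the one on the blue bottle.
- **Coaster:** white disc (331,226), grey jar lid (333,280). I choose the white disc.

```bash
cat > h.py <<'E'
import numpy as np,cv2
def cloud(c):
    K,V,z=c["intrinsics"],c["view"],c["range_z"].astype(float)
    v,u=np.indices(z.shape)
    p=np.stack([(u-K[0,2])/K[0,0]*z,(v-K[1,2])/K[1,1]*z,z],-1)
    w=(p-V[:3,3])@V[:3,:3]
    w[z<=0]=np.nan
    return w
def roi(c,u0,u1,v0,v1):
    w=cloud(c)[v0:v1,u0:u1].reshape(-1,3)
    hsv=cv2.cvtColor(c["img"],cv2.COLOR_BGR2HSV)[v0:v1,u0:u1].reshape(-1,3)
    k=np.isfinite(w[:,0]);return w[k],hsv[k].astype(int)
def st(n,p):
    print(n,len(p),"mid",((np.nanmax(p,0)+np.nanmin(p,0))/2).round(4),"mean",p.mean(0).round(4),"ext",np.ptp(p,axis=0).round(4),"zmax",p[:,2].max().round(4))
E
python3 - <<'E'
from h import *
T=dict(np.load("top0.npz"));S=dict(np.load("scene0.npz"))
def col(p,h,lo,hi,s=100,vmin=40): return p[(h[:,0]>=lo)&(h[:,0]<=hi)&(h[:,1]>s)&(h[:,2]>vmin)]
for nm,c,R in(("top",T,dict(b=(395,445,205,255),n=(185,222,235,268),g=(415,455,250,290),co=(300,360,200,250),j=(312,355,258,300),s=(155,265,230,285),d=(225,260,285,350))),
  ("scene",S,dict(b=(225,268,175,240),n=(425,462,268,312),g=(268,298,145,220),co=(265,330,258,298),j=(330,375,208,268),s=(380,500,245,390),d=(455,495,262,298)))):
    print(nm)
    w,h=roi(c,*R["b"])
    y=col(w,h,20,35);st("cap",y);yt=y[y[:,2]>.1];st("captop",yt[yt[:,2]>yt[:,2].max()-.006])
    st("blue",col(w,h,100,130,150)); b=col(w,h,100,130,150);b=b[(b[:,2]>.074)&(b[:,2]<.09)]
    if len(b)>5: st("bluetop",b);print("rect",cv2.minAreaRect((b[:,:2]*1000).astype(np.float32)))
    r=w[((h[:,0]<8)|(h[:,0]>172))&(h[:,1]>150)];
    if len(r):st("red",r)
    w,h=roi(c,*R["n"]);k=w[(h[:,1]<70)&(h[:,2]>120)&(w[:,2]>.135)]
    st("noz",k);k=k[k[:,2]>k[:,2].max()-.006];st("noztop",k);print("rect",cv2.minAreaRect((k[:,:2]*1000).astype(np.float32)))
    o=col(w,h,4,16,170,150)
    if len(o):st("snout",o)
    w,h=roi(c,*R["g"]);st("tall",w[w[:,2]>.03]);st("talltop",w[w[:,2]>.135])
    w,h=roi(c,*R["co"]);st("coast",w[(w[:,2]>.004)&(w[:,2]<.015)&(h[:,1]<30)&(h[:,2]>190)])
    w,h=roi(c,*R["j"]);st("jar",w[w[:,2]>.07])
    w,h=roi(c,*R["s"]);k=w[(h[:,2]<70)&(abs(w[:,2]-.095)<.006)];st("stand",k);print("rect",cv2.minAreaRect((k[:,:2]*1000).astype(np.float32)))
    gg=col(w,h,45,75);bb=col(w,h,5,18,80)
    st("sd",gg);st("awl",bb[bb[:,2]>.1]) 
    w,h=roi(c,*R["d"]);d=col(w,h,80,95);st("teal",d)
i=T["img"]
a=cv2.resize(i[225:285,155:265],None,fx=3.6,fy=3.6,interpolation=3);b=cv2.resize(i[200:290,385:465],(396,446))
a=cv2.copyMakeBorder(a,0,446-a.shape[0],0,0,0);cv2.imwrite("pics/crop1.png",np.hstack([a,b]))
E
```

```text
top
cap 134 mid [ 0.543  -0.2277  0.101 ] mean [ 0.5422 -0.2263  0.1073] ext [0.0262 0.0255 0.0267] zmax 0.1144
captop 84 mid [ 0.5438 -0.2284  0.1114] mean [ 0.5437 -0.2284  0.1107] ext [0.0247 0.0241 0.0059] zmax 0.1144
blue 508 mid [ 0.5433 -0.2285  0.0434] mean [ 0.5362 -0.2197  0.0644] ext [0.0692 0.0622 0.0825] zmax 0.0847
bluetop 303 mid [ 0.5439 -0.2288  0.0795] mean [ 0.5381 -0.2259  0.0798] ext [0.068  0.0616 0.0105] zmax 0.0847
rect ((543.2291259765625, -228.86624145507812), (58.44744110107422, 48.46529769897461), 17.597562789916992)
red 19 mid [ 0.5644 -0.2204  0.0816] mean [ 0.5655 -0.2209  0.0809] ext [0.0138 0.0086 0.0098] zmax 0.0865
noz 196 mid [0.5631 0.2642 0.1411] mean [0.563  0.264  0.1411] ext [0.0371 0.0304 0.0109] zmax 0.1466
noztop 111 mid [0.5638 0.2645 0.1436] mean [0.5627 0.2636 0.1425] ext [0.0356 0.0292 0.006 ] zmax 0.1466
rect ((562.9816284179688, 263.955322265625), (33.497840881347656, 25.711421966552734), 15.274375915527344)
snout 11 mid [0.5876 0.2756 0.1165] mean [0.5886 0.2737 0.1247] ext [0.0148 0.0213 0.0442] zmax 0.1386
tall 477 mid [ 0.4483 -0.
[... 2253 characters left out ...]
.0087] mean [ 0.6039 -0.024   0.0088] ext [0.0985 0.0999 0.008 ] zmax 0.0126
jar 565 mid [ 0.4638 -0.0059  0.08  ] mean [ 0.4701 -0.0009  0.0832] ext [0.0627 0.0612 0.0199] zmax 0.0899
stand 2310 mid [0.5655 0.265  0.0945] mean [0.5736 0.2793 0.0952] ext [0.0942 0.1978 0.011 ] zmax 0.1001
rect ((563.3184204101562, 264.74578857421875), (191.2748565673828, 62.1114501953125), 76.77699279785156)
sd 427 mid [0.5791 0.3247 0.123 ] mean [0.5818 0.3263 0.1287] ext [0.0189 0.0203 0.0561] zmax 0.1511
awl 450 mid [0.5668 0.2376 0.1259] mean [0.5593 0.2223 0.1291] ext [0.0519 0.0793 0.0516] zmax 0.1517
teal 487 mid [0.3927 0.2305 0.0152] mean [0.3845 0.2324 0.0212] ext [0.0801 0.0408 0.0327] zmax 0.0316
```

View pics/crop1.png

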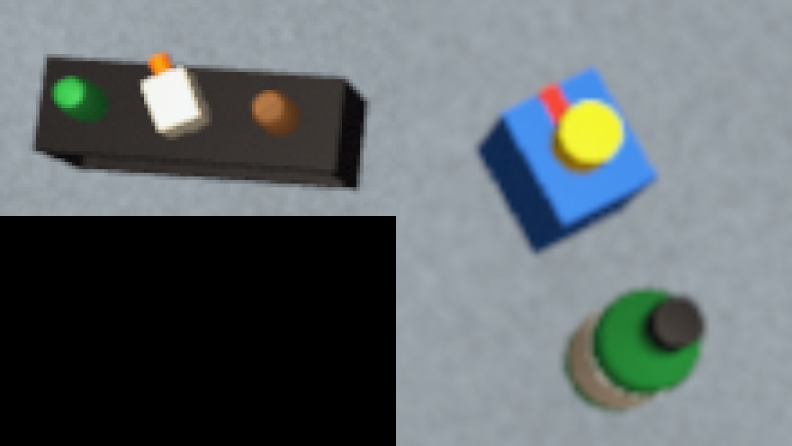

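The crop confirms the choices. The white nozzle is in the middle hole with its snout up-left, at yaw about 15° and axis near (0.561, 0.264). The bottle is at (0.544, -0.228), yaw about 17°, with the cap on its neck. The heights match the description. First I turn the tool by 140°.

```bash
cat >> h.py <<'E'
def go(x,y,z,yaw):
    from station import ctrl
    from scipy.spatial.transform import Rotation as R
    o=ctrl.get_obs();r=R.from_euler("xyz",o["eef_rot"]);t=R.from_euler("xyz",[np.pi,0,yaw])
    print("pos",o["ee_pos"].round(4),"t",o["time_s"].round(2),"w",o["grip_width"].round(4),"F",o["force"].round(1),"units shift",(r.inv().apply(np.array([x,y,z])-o["ee_pos"])/.03).round(3),"turn",np.degrees((r.inv()*t).as_rotvec()/10).round(3))
E
python3 -m inch '1 0 0 0 0 0 1;1 0 0 0 0 0 1;1 0 0 0 0 0 1;1 0 0 0 0 0 1;1 0 0 0 0 0 1;1 0 0 0 0 0 1;1 0 0 0 0 0 1;1 0 0 0 0 0 1;1 0 0 0 0 0 1;1 0 0 0 0 0 1'
python3 -m inch '1 0 0 0 0 0 1;1 0 0 0 0 0 1;1 0 0 0 0 0 1;1 0 0 0 0 0 1;0.5 0.14 0.97 0 0 0 0;0.3 0.14 0.97 0 0 0 0;0.3 0.14 0.97 0 0 0 0;0.3 0.14 0.97 0 0 0 0;0.3 0.14 0.97 0 0 0 0;0.3 0.14 0.97 0 0 0 0'
python3 -c "
from h import *
go(.544,-.228,.17,.29)"
```

```text
time_s: 1.35
ee_pos: [0.2296, 0.4996, 0.2051]
eef_rot: [3.141, 0.001, 0.96]
force: [0.0, 0.9, -0.2]
grip_width: 0.0938
grip_force: 0.0
time_s: 2.6
ee_pos: [0.3003, 0.337, 0.2052]
eef_rot: [3.141, 0.0, 0.267]
force: [-0.2, 0.3, -0.6]
grip_width: 0.0611
grip_force: 0.0Traceback (most recent call last):
  File "<string>", line 3, in <module>
    go(.544,-.228,.17,.29)
    ~~^^^^^^^^^^^^^^^^^^^^
  File "h.py", line 19, in go
    print("pos",o["ee_pos"].round(4),"t",o["time_s"].round(2),"w",o["grip_width"].round(4),"F",o["force"].round(1),"units shift",(r.inv().apply(np.array([x,y,z])-o["ee_pos"])/.03).round(3),"turn",np.degrees((r.inv()*t).as_rotvec()/10).round(3))
                                         ^^^^^^^^^^^^^^^^^
AttributeError: 'float' object has no attribute 'round'
```

```bash
sed -i 's/o\["time_s"\].round(2)/round(float(o["time_s"]),2)/;s/o\["grip_width"\].round(4)/round(float(o["grip_width"]),4)/' h.py
python3 -m inch '0.2 0.14 1 0 0 0 0;0.2 0.14 1 0 0 0 0;0.2 0.14 1 0 0 0 0;0.2 0.14 1 0 0 0 0;0.2 0.14 1 0 0 0 0;0.2 0.14 1 0 0 0 0;0.2 0.14 1 0 0 0 0;0.2 0.14 1 0 0 0 0;0.2 0.14 1 0 0 0 0;0.2 0.14 1 0 0 0 0'
python3 -m inch '0.2 0.14 1 0 0 0 0;0.2 0.14 1 0 0 0 0;0.2 0.14 1 0 0 0 0;0.2 0.14 1 0 0 0 0;0.2 0.14 1 0 0 0 0;0.2 0.14 1 0 0 0 0;0.2 0.14 1 0 0 0 0;0.2 0.14 1 0 0 0 0;0.2 0.14 1 0 0 0 0;0.2 0.14 0.8 0 0 0 0'
python3 - <<'E'
from h import *
from station import camera
c=camera("wrist");np.savez("w1.npz",**c);cv2.imwrite("pics/w1.png",c["img"])
go(.544,-.228,.17,.29)
w,h=roi(c,0,640,0,480)
y=w[(h[:,0]>=20)&(h[:,0]<=35)&(h[:,1]>120)&(h[:,2]>60)&(abs(w[:,2]-.11)<.007)];st("captop",y);print(cv2.minEnclosingCircle((y[:,:2]*1e3).astype(np.float32)))
b=w[(h[:,0]>=100)&(h[:,0]<=130)&(h[:,1]>150)&(abs(w[:,2]-.08)<.006)];print(cv2.minAreaRect((b[:,:2]*1e3).astype(np.float32)))
E
```

```text
time_s: 3.85
ee_pos: [0.42, 0.0588, 0.2053]
eef_rot: [-3.141, 0.0, 0.267]
force: [-0.4, 0.5, 0.1]
grip_width: 0.0563
grip_force: 0.0
time_s: 5.1
ee_pos: [0.5382, -0.2137, 0.205]
eef_rot: [-3.141, 0.001, 0.267]
force: [-1.1, 0.8, -0.1]
grip_width: 0.0562
grip_force: 0.0
pos [ 0.5387 -0.2157  0.2048] t 5.15 w 0.0567 F [ 0.8 -1.7 -0.2] units shift [0.062 0.443 1.159] turn [ 0.     0.004 -0.138]
captop 1039 mid [ 0.5435 -0.2308  0.108 ] mean [ 0.5439 -0.2307  0.1102] ext [0.0281 0.0277 0.0097] zmax 0.1129
((543.2938842773438, -231.1265106201172), 14.253458976745605)
((557.2738647460938, -359.2620849609375), (67.82459259033203, 317.1952209472656), 6.2906975746154785)
```

View pics/w1.png

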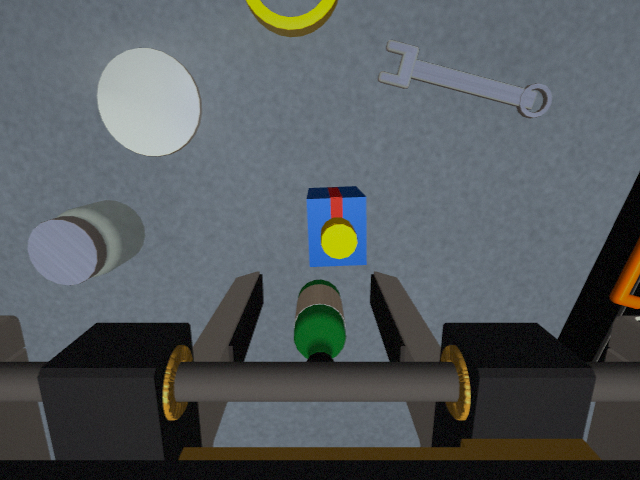

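The wrist view shows the cap at (339,240), with the bottle square to the tool and its stripe pointing up. The green bottle at (320,320) is clear of both finger paths. I descend on the cap.

```bash
python3 -m inch '0.2 0.05 0.5 0.4 0 0 0;0.2 0 0 0.7 0 0 0;0.2 0 0 0.7 0 0 0;0.2 0 0 0.7 0 0 0;0.2 0 0 0.7 0 0 0;0.2 0 0 0.7 0 0 0;0.2 0 0 0 0 0 0;-0.5 0 0 0 0 0 0;-0.6 0 0 0 0 0 0;-0.6 0 0 0 0 0 0' 12
python3 -m inch '-0.6 0 0 0 0 0 0;-0.6 0 0 0 0 0 0;-0.6 0 0 0 0 0 0'
```

```text
time_s: 6.4
ee_pos: [0.5437, -0.227, 0.0891]
eef_rot: [3.141, -0.001, 0.267]
force: [0.2, -2.8, 0.9]
grip_width: 0.0299
grip_force: 0.7
time_s: 6.78
ee_pos: [0.5438, -0.2271, 0.089]
eef_rot: [3.141, -0.001, 0.267]
force: [0.6, -2.3, 6.2]
grip_width: 0.0289
grip_force: 12.0
```

```bash
python3 -m inch '-0.6 0 0 -0.3 0 0 0;-0.6 0 0 -0.4 0 0 0;-0.6 0 0 -0.5 0 0 0;-0.6 0 0 -0.6 0 0 0;-0.6 0 0 0 0 0 0'
python3 - <<'E'
from h import *
from station import camera
go(.604,-.025,.09,.267)
c=camera("wrist");np.savez("w2.npz",**c);c=camera("top");np.savez("t2.npz",**c);
a=c["img"][190:280,380:470];d=np.load("w2.npz")["img"];cv2.imwrite("pics/m2.png",np.hstack([cv2.resize(a,(360,360),interpolation=3),cv2.resize(d,(440,330))[:330].copy() if 0 else cv2.resize(d,(440,360))]))
E
```

```text
time_s: 7.4
ee_pos: [0.5441, -0.2271, 0.1444]
eef_rot: [3.14, -0.002, 0.267]
force: [-0.0, 1.3, -0.2]
grip_width: 0.0289
grip_force: 12.0
pos [ 0.5441 -0.2271  0.1444] t 7.4 w 0.0289 F [-0.   1.3 -0.2] units shift [ 3.701 -5.972  1.811] turn [ 0.011 -0.013  0.002]
```

View pics/m2.png

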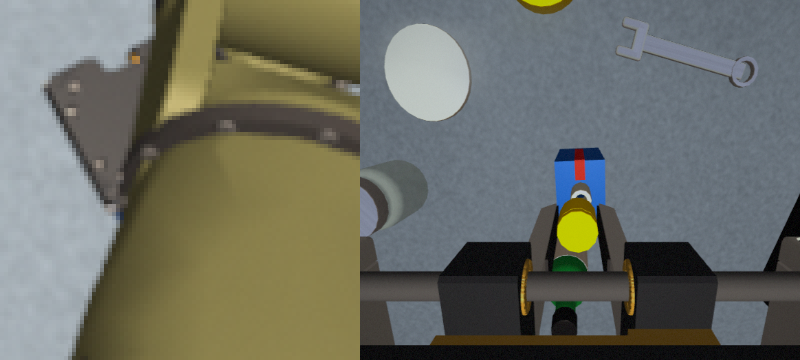

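The cap is held between the pads at (578,232), and the open white neck shows at (581,197) with the bottle standing. Next I carry it to the coaster.

```bash
python3 -m inch '-0.6 0.6 -1 0 0 0 0;-0.6 0.6 -1 0 0 0 0;-0.6 0.6 -1 0 0 0 0;-0.6 0.6 -1 0 0 0 0;-0.6 0.6 -1 0 0 0 0;-0.6 0.7 -1 0.5 0 0 0;-0.6 0 0 0.8 0 0 0;-0.6 0 0 0.8 0 0 0;-0.6 0 0 0.8 0 0 0;-0.6 0 0 0 0 0 0'
python3 -c "
from h import *
go(.604,-.025,.0145,.267)"
```

```text
time_s: 8.75
ee_pos: [0.6016, -0.0237, 0.0533]
eef_rot: [-3.14, 0.004, 0.267]
force: [-0.1, -0.6, -0.2]
grip_width: 0.0287
grip_force: 12.0
pos [ 0.6016 -0.0237  0.0533] t 8.75 w 0.0287 F [-0.1 -0.6 -0.2] units shift [0.07  0.064 1.292] turn [-0.009  0.023  0.002]
```

```bash
python3 -m inch '-0.6 0.05 0.05 0.5 0 0 0;-0.6 0 0 0.4 0 0 0;-0.6 0 0 0.2 0 0 0;-0.6 0 0 0.1 0 0 0;-0.6 0 0 0.05 0 0 0;-0.6 0 0 0.02 0 0 0;-0.6 0 0 0 0 0 0'
```

```text
time_s: 9.62
ee_pos: [0.6049, -0.0249, 0.0176]
eef_rot: [3.141, -0.0, 0.267]
force: [1.0, -1.0, -0.8]
grip_width: 0.0289
grip_force: 12.0
```

```bash
python3 -m inch '-0.6 0 0 0.03 0 0 0;-0.6 0 0 0.03 0 0 0;-0.6 0 0 0 0 0 0;-0.6 0 0 0 0 0 0'
python3 -m inch '-0.6 0 0 0.03 0 0 0;-0.6 0 0 0.03 0 0 0;-0.6 0 0 0 0 0 0'
```

```text
time_s: 10.12
ee_pos: [0.6048, -0.0249, 0.0156]
eef_rot: [3.142, -0.0, 0.267]
force: [0.8, 0.0, -0.9]
grip_width: 0.0288
grip_force: 12.0
time_s: 10.5
ee_pos: [0.6048, -0.0249, 0.0138]
eef_rot: [-3.142, -0.0, 0.267]
force: [0.7, 0.0, 1.1]
grip_width: 0.0288
grip_force: 12.0
```

```bash
python3 -m inch '-0.6 0 0 0.03 0 0 0;-0.6 0 0 0 0 0 0'
python3 -m inch '-0.3 0 0 0 0 0 0;-0.2 0 0 0 0 0 0;0.1 0 0 0 0 0 0;0.1 0 0 -0.3 0 0 0;0.1 0 0 -0.8 0 0 0;0.1 0 0 -1 0 0 0;0.1 0 0 -1 0 0 0;0.1 0 0 -1 0 0 0;0.1 0 0 -1 0 0 0;0.1 0 0 -1 0 0 0'
python3 - <<'E'
from h import *
from station import camera
c=camera("wrist");np.savez("w3.npz",**c)
w,h=roi(c,0,640,0,480)
st("cap",w[(h[:,0]>=20)&(h[:,0]<=35)&(h[:,1]>120)&(h[:,2]>60)&(abs(w[:,2]-.035)<.006)&(abs(w[:,1]+.025)<.06)])
st("coast",w[(h[:,1]<30)&(h[:,2]>150)&(w[:,2]>.004)&(w[:,2]<.013)&(np.hypot(w[:,0]-.604,w[:,1]+.025)<.065)])
go(.562,.2645,.22,.26)
E
```

```text
time_s: 10.75
ee_pos: [0.6051, -0.025, 0.0135]
eef_rot: [3.141, -0.001, 0.267]
force: [-2.0, -0.4, 7.0]
grip_width: 0.0286
grip_force: 12.0
time_s: 12.0
ee_pos: [0.6047, -0.0249, 0.1976]
eef_rot: [3.141, -0.001, 0.267]
force: [0.9, 0.0, -0.5]
grip_width: 0.0517
grip_force: 0.0
cap 685 mid [ 0.6034 -0.0259  0.0335] mean [ 0.6038 -0.0258  0.0353] ext [0.0279 0.0276 0.009 ] zmax 0.038
coast 3412 mid [ 0.6026 -0.0271  0.0085] mean [ 0.5946 -0.0272  0.0085] ext [0.0986 0.0989 0.0053] zmax 0.0112
pos [ 0.6059 -0.025   0.2019] t 12.05 w 0.0515 F [2.4 0.2 3.8] units shift [ 1.14  -9.693 -0.618] turn [ 0.013 -0.033  0.042]
```

The cap stands on the coaster, top at 35 mm and near its centre. Next I move over the nozzle.

```bash
python3 -m inch '0.1 0.1 -0.97 0 0 0 0;0.1 0.1 -0.97 0 0 0 0;0.1 0.1 -0.97 0 0 0 0;0.1 0.1 -0.97 0 0 0 0;0.1 0.1 -0.97 0 0 0 0;0.1 0.1 -0.97 0 0 0 0;0.1 0.1 -0.97 0 0 0 0;0.1 0.1 -0.97 0 0 0 0;0.1 0.1 -0.97 0 0 0 0;0.1 0.1 -0.95 0 0 0 0'
python3 -m inch '0.1 0 0 0 0 0 0;0.1 0 0 0 0 0 0'
python3 - <<'E'
from h import *
from station import camera
c=camera("wrist");np.savez("w4.npz",**c)
w,h=roi(c,0,640,0,480)
k=w[(h[:,1]<60)&(h[:,2]>110)&(abs(w[:,2]-.141)<.005)&(np.hypot(w[:,0]-.562,w[:,1]-.264)<.04)];st("noztop",k);print(cv2.minAreaRect((k[:,:2]*1e3).astype(np.float32)))
o=w[(h[:,0]>=3)&(h[:,0]<=18)&(h[:,1]>170)&(h[:,2]>120)&(w[:,2]>.115)&(np.hypot(w[:,0]-.59,w[:,1]-.27)<.025)];st("snout",o)
go(.561,.264,.107,.267)
cv2.imwrite("pics/w4.png",c["img"])
E
```

```text
time_s: 13.3
ee_pos: [0.5568, 0.264, 0.1962]
eef_rot: [-3.142, -0.0, 0.267]
force: [-0.3, 0.4, 0.2]
grip_width: 0.0519
grip_force: 0.0
time_s: 13.55
ee_pos: [0.5571, 0.2625, 0.196]
eef_rot: [3.141, -0.0, 0.267]
force: [-0.3, 0.1, -0.4]
grip_width: 0.0517
grip_force: 0.0
noztop 1957 mid [0.5632 0.2634 0.1408] mean [0.5638 0.2634 0.1412] ext [0.0368 0.0328 0.0062] zmax 0.1439
((562.9577026367188, 263.15704345703125), (33.87440490722656, 27.724735260009766), 12.621567726135254)
snout 248 mid [0.585  0.2683 0.1352] mean [0.5853 0.2684 0.136 ] ext [0.0136 0.0132 0.0075] zmax 0.1389
pos [0.5572 0.2622 0.196 ] t 13.6 w 0.0518 F [-0.4 -0.2 -0.3] units shift [ 0.137 -0.024  2.966] turn [ 0.001 -0.    -0.002]
```

View pics/w4.png

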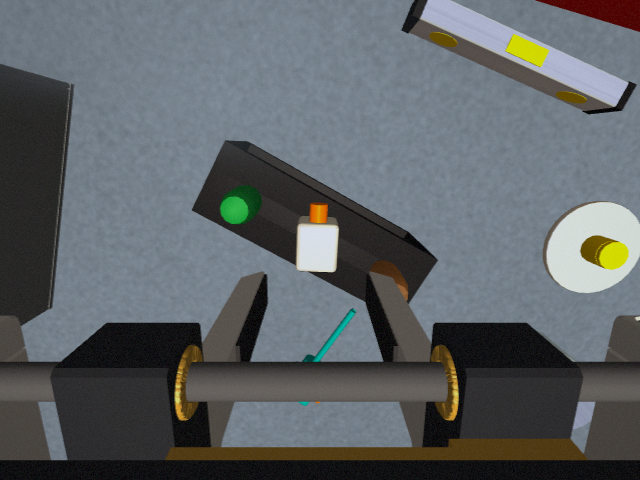

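The wrist view shows the white nozzle at (318,244), square to the tool, with its snout at (319,213). The screwdriver (235,210) and awl (390,280) are clear of the fingers. I descend and grip.

```bash
python3 -m inch '0.1 0.14 0 0.5 0 0 0.15;0.1 0 0 0.6 0 0 0;0.1 0 0 0.6 0 0 0;0.1 0 0 0.6 0 0 0;0.1 0 0 0.6 0 0 0;0.1 0 0 0.07 0 0 0;0.1 0 0 0 0 0 0;0.1 0 0 0 0 0 0' 25
python3 -m inch '-0.2 0 0 0 0 0 0;-0.6 0 0 0 0 0 0;-0.6 0 0 0 0 0 0;-0.6 0 0 0 0 0 0;-0.6 0 0 0 0 0 0'
```

```text
time_s: 14.6
ee_pos: [0.5614, 0.2644, 0.1075]
eef_rot: [-3.141, -0.001, 0.241]
force: [0.0, 0.3, -0.4]
grip_width: 0.0517
grip_force: 0.0
time_s: 15.22
ee_pos: [0.5611, 0.2642, 0.1069]
eef_rot: [3.142, -0.0, 0.241]
force: [0.4, -0.6, 3.0]
grip_width: 0.0275
grip_force: 25.0
```

```bash
python3 -m inch '-0.6 0 0 -0.2 0 0 0;-0.6 0 0 -0.5 0 0 0;-0.6 0 0 -0.6 0 0 0;-0.6 0 0 -0.7 0 0 0;-0.6 0 0 -0.7 0 0 0;-0.6 0 0 -0.7 0 0 0;-0.6 0 0 -0.7 0 0 0;-0.6 0 0 -0.7 0 0 0;-0.6 0 0 -0.4 0 0 0;-0.6 0 0 0 0 0 0'
python3 -c "
from h import *
go(.5438,-.229,.255,.29)"
```

```text
time_s: 16.48
ee_pos: [0.5612, 0.2643, 0.2638]
eef_rot: [-3.141, -0.002, 0.241]
force: [-0.1, -0.4, 0.2]
grip_width: 0.0279
grip_force: 25.0
pos [0.5612 0.2643 0.2638] t 16.48 w 0.0279 F [-0.1 -0.4  0.2] units shift [-4.492 15.829  0.283] turn [-0.001 -0.01  -0.28 ]
```

```bash
python3 -m inch '-0.6 -0.28 0.9 0 0 0 0;-0.6 -0.28 1 0 0 0 0;-0.6 -0.28 1 0 0 0 0;-0.6 -0.28 1 0 0 0 0;-0.6 -0.28 1 0 0 0 0;-0.6 -0.28 1 0 0 0 0;-0.6 -0.28 1 0 0 0 0;-0.6 -0.28 1 0 0 0 0;-0.6 -0.28 1 0 0 0 0;-0.6 -0.28 1 0 0 0 0'
python3 -m inch '-0.6 -0.28 1 0 0 0 0;-0.6 -0.28 1 0 0 0 0;-0.6 -0.28 1 0 0 0 0;-0.6 -0.28 1 0 0 0 0;-0.6 -0.28 1 0 0 0 0;-0.6 -0.28 0.9 0 0 0 -0.3;-0.6 0 0 0.3 0 0 0;-0.6 0 0 0 0 0 0;-0.6 0 0 0 0 0 0;-0.6 0 0 0 0 0 0'
python3 - <<'E'
from h import *
from station import camera
go(.5438,-.229,.255,.29)
for n in("scene","top","wrist"):
    c=camera(n);np.savez(f"{n}5.npz",**c)
    if n=="scene": a=cv2.resize(c["img"][90:250,215:315],(368,589))
    if n=="wrist": b=cv2.resize(c["img"],(430,322))
b=cv2.copyMakeBorder(b,0,589-322,0,0,0);cv2.imwrite("pics/m5.png",np.hstack([a,b]))
E
```

```text
time_s: 17.73
ee_pos: [0.55, -0.0452, 0.2619]
eef_rot: [-3.141, 0.001, 0.241]
force: [-0.6, 0.5, 0.1]
grip_width: 0.0278
grip_force: 25.0
time_s: 18.98
ee_pos: [0.5439, -0.2276, 0.254]
eef_rot: [3.141, -0.0, 0.294]
force: [-0.1, -0.7, -1.6]
grip_width: 0.0275
grip_force: 25.0
pos [ 0.5439 -0.2276  0.254 ] t 18.98 w 0.0275 F [-0.1 -0.7 -1.6] units shift [-0.019  0.044 -0.032] turn [ 0.002 -0.002  0.024]
```

View pics/m5.png

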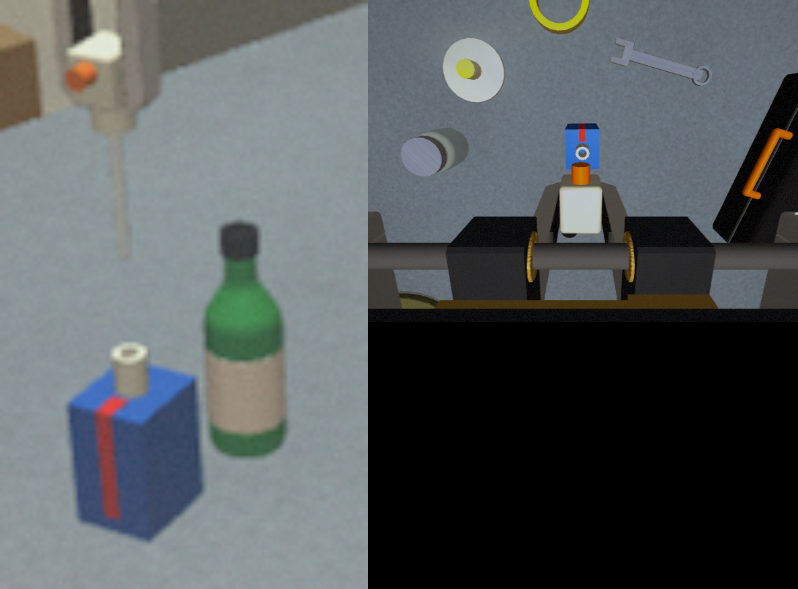

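The scene crop shows the nozzle upright with its tube end at (123,257), above the open neck at (130,352). In the wrist view the snout at (581,173) lines up with the stripe. Next I measure the tube against the neck.

Run:
```python
from h import *
S=dict(np.load("scene5.npz"));W=dict(np.load("wrist5.npz"))
def P(c,p):
    q=c["view"][:3,:3]@p+c["view"][:3,3];q=c["intrinsics"]@q;return q[:2]/q[2]
ax=np.array([.5439,-.2276])
for z in(.164,.18,.20,.22,.242,.105):print(z,P(S,np.r_[ax,z]).round(2))
w=cloud(S);hsv=cv2.cvtColor(S["img"],cv2.COLOR_BGR2HSV)
# tube
for v in range(126,162,5):
    r=S["img"][v,235:262].astype(int).sum(1);d=S["range_z"][v,235:262]
    k=np.flatnonzero(np.isfinite(d)&(d>0)&(d<np.nanmax(d)-.1));
    if len(k):print(v,"cols",235+k.min(),235+k.max(),w[v,235+k].mean(0).round(4))
for n,c,(u0,u1,v0,v1) in(("S",S,(240,262,180,200)),("W",W,(290,350,205,245))):
    q,h=roi(c,u0,u1,v0,v1)
    k=q[(abs(q[:,2]-.105)<.004)&(h[:,1]<60)];st(n+" rim",k)
    if len(k)>3:print(cv2.minEnclosingCircle((k[:,:2]*1e3).astype(np.float32)))
q,h=roi(W,280,360,170,250)
b=q[(h[:,0]>=100)&(h[:,0]<=130)&(h[:,1]>150)&(abs(q[:,2]-.08)<.005)];print("btop W",cv2.minAreaRect((b[:,:2]*1e3).astype(np.float32)))
r=q[((h[:,0]<8)|(h[:,0]>172))&(h[:,1]>150)&(abs(q[:,2]-.08)<.005)];st("red",r)
q,h=roi(S,225,275,185,245)
b=q[(h[:,1]>100)&(abs(q[:,2]-.08)<.004)];print("btop S",cv2.minAreaRect((b[:,:2]*1e3).astype(np.float32)))
```

```text
0.164 [247.85 160.09]
0.18 [247.28 152.89]
0.2 [246.56 143.73]
0.22 [245.82 134.38]
0.242 [244.99 123.87]
0.105 [249.87 185.67]
126 cols 245 247 [ 0.5455 -0.2228  0.2395]
131 cols 245 248 [ 0.544  -0.2245  0.2281]
136 cols 246 248 [ 0.5434 -0.2249  0.2173]
141 cols 246 249 [ 0.5436 -0.2242  0.2069]
146 cols 246 249 [ 0.5441 -0.2249  0.196 ]
151 cols 247 249 [ 0.5434 -0.2254  0.1847]
156 cols 247 250 [ 0.544  -0.2242  0.1743]
S rim 46 mid [ 0.5435 -0.2273  0.1046] mean [ 0.5434 -0.2275  0.1044] ext [0.0179 0.0208 0.0064] zmax 0.1078
((541.9933471679688, -227.5083465576172), 10.811657905578613)
W rim 253 mid [ 0.5432 -0.2311  0.1043] mean [ 0.5436 -0.231   0.105 ] ext [0.0192 0.0189 0.0066] zmax 0.1076
((543.2181396484375, -231.1678009033203), 9.826797485351562)
btop W ((544.2388305664062, -230.70037841796875), (57.70223617553711, 49.54822540283203), 17.33378791809082)
red 181 mid [ 0.5637 -0.2246  0.0795] mean [ 0.5638 -0.2241  0.0809] ext [0.0198 0.0136 0.0073] zmax 0.0832
btop S ((541.7772216796875, -227.53256225585938), (63.79486083984375, 52.391929626464844), 17.946184158325195)
```

The tube and neck agree to about 0.5 mm in the scene camera, both laterally and in depth. I lower to just above the rim and check again.

```bash
python3 -m inch '-0.6 0 0 0.3 0 0 0;-0.6 0 0 0.4 0 0 0;-0.6 0 0 0.4 0 0 0;-0.6 0 0 0.4 0 0 0;-0.6 0 0 0.2 0 0 0;-0.6 0 0 0 0 0 0;-0.6 0 0 0 0 0 0'
python3 - <<'E'
from h import *
from station import camera
c=camera("scene");np.savez("scene6.npz",**c)
cv2.imwrite("pics/s6.png",cv2.resize(c["img"][150:210,220:280],(600,600),interpolation=3))
go(.5438,-.2276,.12,.3)
E
```

```text
time_s: 20.0
ee_pos: [0.5439, -0.2282, 0.2032]
eef_rot: [3.141, -0.0, 0.294]
force: [-0.1, 0.5, 0.3]
grip_width: 0.0281
grip_force: 25.0
pos [ 0.5439 -0.2283  0.2032] t 20.05 w 0.0277 F [-0.9 -0.9 -0.9] units shift [ 0.    -0.024  2.775] turn [ 0.003 -0.003 -0.037]
```

View pics/s6.png

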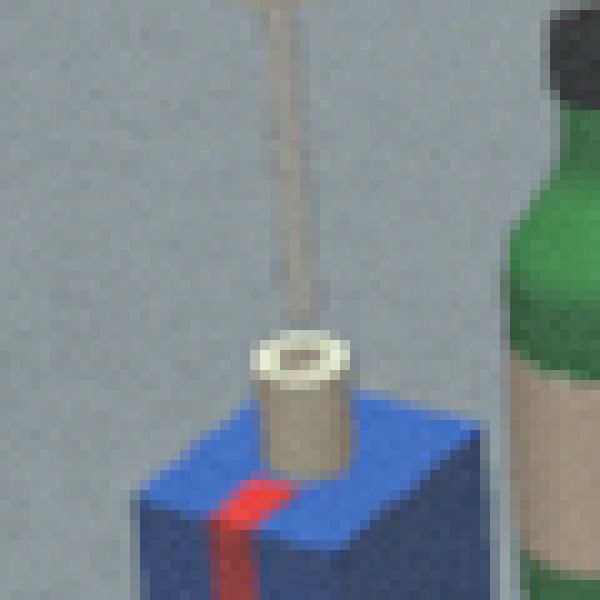

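The tube end at (300,325) sits right above the bore centre at (301,358). The 8 mm height predicts about row 361, so they agree. I ease in slowly.

```bash
python3 -m inch '-0.6 0 0 0.1 0 0 0;-0.6 0 0 0.1 0 0 0;-0.6 0 0 0.1 0 0 0;-0.6 0 0 0.1 0 0 0;-0.6 0 0 0.1 0 0 0;-0.6 0 0 0 0 0 0'
```

```text
time_s: 20.8
ee_pos: [0.5437, -0.2282, 0.1875]
eef_rot: [-3.141, 0.0, 0.294]
force: [-0.1, -0.2, -0.9]
grip_width: 0.0281
grip_force: 25.0
```

```bash
python3 -m inch '-0.6 0 0 0.15 0 0 0;-0.6 0 0 0.15 0 0 0;-0.6 0 0 0.15 0 0 0;-0.6 0 0 0.15 0 0 0;-0.6 0 0 0.15 0 0 0;-0.6 0 0 0 0 0 0'
python3 - <<'E'
from h import *
from station import camera
c=camera("scene");np.savez("scene7.npz",**c)
cv2.imwrite("pics/s7.png",cv2.resize(c["img"][130:220,210:300],(600,600),interpolation=3))
E
```

```text
time_s: 21.55
ee_pos: [0.5436, -0.2281, 0.1648]
eef_rot: [-3.141, 0.0, 0.294]
force: [-0.2, -1.1, -0.7]
grip_width: 0.0279
grip_force: 25.0
```

View pics/s7.png

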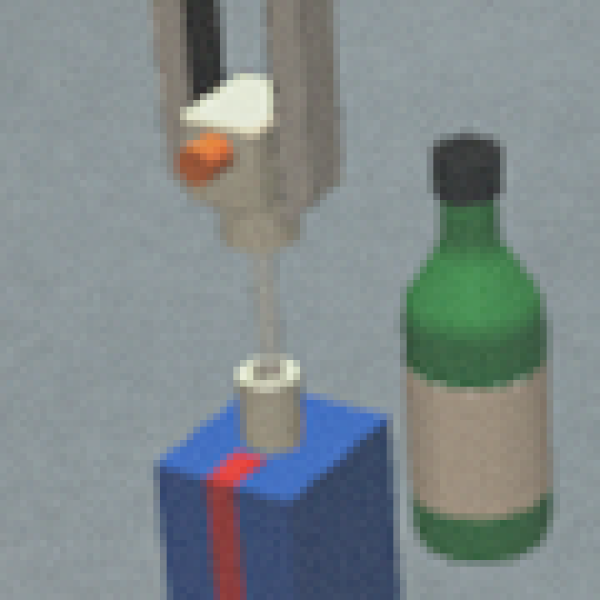

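The tube enters the bore at (267,368) and the bottle is unmoved. I continue down.

```bash
python3 -m inch '-0.6 0 0 0.15 0 0 0;-0.6 0 0 0.15 0 0 0;-0.6 0 0 0.15 0 0 0;-0.6 0 0 0.15 0 0 0;-0.6 0 0 0.15 0 0 0;-0.6 0 0 0.15 0 0 0;-0.6 0 0 0.15 0 0 0;-0.6 0 0 0.15 0 0 0;-0.6 0 0 0.15 0 0 0;-0.6 0 0 0 0 0 0'
python3 -m inch '-0.6 0 0 0.05 0 0 0;-0.6 0 0 0 0 0 0;-0.6 0 0 0 0 0 0'
```

```text
time_s: 22.85
ee_pos: [0.5436, -0.2281, 0.1243]
eef_rot: [-3.141, 0.0, 0.294]
force: [0.3, -0.5, -0.1]
grip_width: 0.0276
grip_force: 25.0
time_s: 23.22
ee_pos: [0.5437, -0.2282, 0.1233]
eef_rot: [-3.142, 0.0, 0.294]
force: [-0.3, -0.7, -1.7]
grip_width: 0.0281
grip_force: 25.0
```

```bash
python3 -m inch '-0.6 0 0 0.05 0 0 0;-0.6 0 0 0.05 0 0 0;-0.6 0 0 0.03 0 0 0;-0.6 0 0 0 0 0 0;-0.6 0 0 0 0 0 0'
python3 -m inch '-0.6 0 0 0.03 0 0 0;-0.6 0 0 0.02 0 0 0;-0.6 0 0 0 0 0 0;-0.6 0 0 0 0 0 0'
```

```text
time_s: 23.85
ee_pos: [0.5437, -0.2281, 0.1193]
eef_rot: [-3.141, 0.0, 0.294]
force: [0.3, -0.3, -1.3]
grip_width: 0.0279
grip_force: 25.0
time_s: 24.35
ee_pos: [0.5437, -0.2281, 0.1178]
eef_rot: [-3.141, 0.0, 0.294]
force: [1.2, -0.6, -0.1]
grip_width: 0.0279
grip_force: 25.0
```

```bash
python3 -m inch '-0.6 0 0 0.03 0 0 0;-0.6 0 0 0 0 0 0;-0.6 0 0 0 0 0 0'
python3 -m inch '-0.6 0 0 0.03 0 0 0;-0.6 0 0 0 0 0 0;-0.6 0 0 0 0 0 0'
```

```text
time_s: 24.72
ee_pos: [0.5438, -0.2282, 0.1169]
eef_rot: [-3.142, -0.0, 0.294]
force: [0.6, -0.6, -0.5]
grip_width: 0.0279
grip_force: 25.0
time_s: 25.1
ee_pos: [0.5439, -0.2282, 0.1169]
eef_rot: [3.141, -0.001, 0.294]
force: [-2.9, 1.0, 7.2]
grip_width: 0.0281
grip_force: 25.0
```

Contact is at 0.1169 m with 7 N, as predicted for the collar being home. I release and withdraw straight up.

```bash
python3 -m inch '-0.3 0 0 0 0 0 0;-0.2 0 0 0 0 0 0;0.1 0 0 0 0 0 0;0.1 0 0 0 0 0 0;0.1 0 0 -0.3 0 0 0;0.1 0 0 -0.8 0 0 0;0.1 0 0 -1 0 0 0;0.1 0 0 -1 0 0 0;0.1 0 0 -1 0 0 0;0.1 0 0 0 0 0 0'
python3 -m inch '0.1 -0.5 -0.9 0 0 0 0;0.1 -0.5 -0.9 0 0 0 0;0.1 -0.5 -0.9 0 0 0 0;0.1 -0.5 -0.9 0 0 0 0;0.1 -0.5 -0.9 0 0 0 0;0.1 -0.5 -0.9 0 0 0 0;0.1 -0.5 -0.9 0 0 0 0;0.1 -0.5 -0.9 0 0 0 0;0.1 0 0 0 0 0 0;0.1 0 0 0 0 0 0'
python3 - <<'E'
from h import *
from station import camera
c=camera("scene");t=camera("top")
for n,k,R in(("S",c,(225,275,130,240)),("T",t,(395,450,200,255))):
    q,h=roi(k,*R)
    m=q[(h[:,1]<60)&(abs(q[:,2]-.151)<.005)&(np.hypot(q[:,0]-.545,q[:,1]+.228)<.04)];
    if len(m)>4: st(n+"headtop",m);print(cv2.minAreaRect((m[:,:2]*1e3).astype(np.float32)))
    b=q[(h[:,0]>=100)&(h[:,0]<=130)&(h[:,1]>100)&(abs(q[:,2]-.08)<.005)]
    if len(b)>4: print(cv2.minAreaRect((b[:,:2]*1e3).astype(np.float32)))
a=cv2.resize(c["img"][120:300,220:400],(400,400),interpolation=3);b=cv2.resize(t["img"][180:300,300:470],(400,282),interpolation=3)
cv2.imwrite("pics/f.png",np.hstack([a,cv2.copyMakeBorder(b,0,118,0,0,0)]))
E
```

```text
time_s: 26.35
ee_pos: [0.5444, -0.2285, 0.2418]
eef_rot: [3.138, -0.003, 0.294]
force: [-0.1, -0.5, -0.8]
grip_width: 0.0516
grip_force: 0.0
time_s: 27.6
ee_pos: [0.3666, -0.0563, 0.2388]
eef_rot: [3.142, 0.0, 0.294]
force: [0.9, -0.7, -0.4]
grip_width: 0.0519
grip_force: 0.0
Sheadtop 144 mid [ 0.544  -0.2248  0.1506] mean [ 0.5462 -0.2222  0.1507] ext [0.0385 0.0362 0.0089] zmax 0.155
((544.388671875, -225.09263610839844), (35.60929489135742, 31.124691009521484), 14.298990249633789)
((544.033203125, -227.34011840820312), (62.828468322753906, 52.2121696472168), 14.802234649658203)
Theadtop 196 mid [ 0.5463 -0.2266  0.1505] mean [ 0.5453 -0.2264  0.1505] ext [0.0388 0.0333 0.0089] zmax 0.155
((545.8154907226562, -226.51837158203125), (33.37868118286133, 28.03995132446289), 17.13330078125)
((544.1085205078125, -229.28060913085938), (59.85574722290039, 50.087703704833984), 18.398529052734375)
```

View pics/f.png

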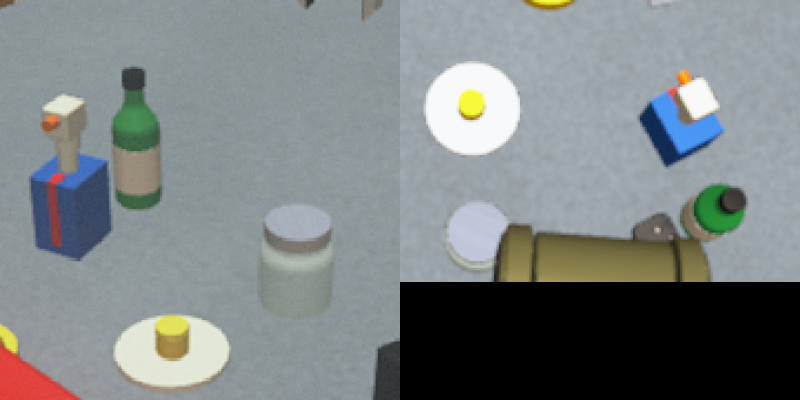

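The nozzle is seated (head top at 151 mm) with its snout along the stripe to within 1–2°. The bottle is upright, the cap is on the coaster at (172,338), and nothing else has moved.

```bash
python3 -c "
from station import ticket
print(ticket.hand_in())"
```

```text
the job is handed in; nothing more can be done
None
```

I handed the job in at about 28 s: the cap stands near the coaster's centre, and the white nozzle is fully home on the upright bottle with its snout within about 2° of the stripe; the jar and green bottle still looked in place.

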